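Check the emergency stop, release it and reset

ROBOT

A 6-joint arm with a two-finger parallel gripper is mounted at the origin on the work surface. World frame = base frame: x ahead of the robot, y to its left, z up, the work surface at z = 0. Lengths are in m, angles in degrees, forces in N, time in s.
With the tool pointing down it reaches from about 0.35 to 0.875 m from the base axis. Payload 4.2 kg.
Tool frame: the origin (TCP) lies where the fingers leave the gripper's body, on its centre line; the fingertips stand 70 mm ahead of it and the grasp point (between the pads) lies 51 mm ahead of it; z points along the fingers, y is the direction in which the jaws open and shut (so a half turn about z gives the same grasp; the last joint's range is limited). The gripper opens to 87 mm and grips with 3 to 60 N. Pads are 19 mm wide; open, the fingers measure 117 mm over their backs; the gripper's body (75 mm by 190 mm) begins 51 mm behind the grasp point.
Start: joints at [-52.964, 22.042, 0.453, 0, -68.411, -14.817], TCP at [0.236, -0.579, 0.292] pointing down, gripper open.
Joint ranges: [-179.83, 179.83], [-69.29, 118.12], [-61.27, 80.66], [-181.25, 117.63], [-171.15, -9.14], [-177.46, 177.46]. Speed limits (degrees/s): [159.86, 159.86, 180, 180, 180, 180].

INTERFACE

Orientations are given as a 3x3 rotation matrix whose columns are the frame's x, y, z axes.
In Python, from station import sense, capture, camera_model, finish_job gives the robot as it stands.
- The arm moves only by the shell command python3 -m inch 'ROWS'. ROWS is JSON, a list of rows, each an object with "hand": the closure, from 0 (fully open) to 1 (shut); "slide": the shift along the world's x, y, z in cm, a list of three; "yaw": the turn about the world's z in rad. A call has 1 to 10 rows; each row is the pose to reach, as a shift and turn from the pose commanded when the call began; what a row does not reach only later rows make up. A row lasts 1/8 s, in which the tool goes at most 62.5 mm and 10.7 degrees, less where a joint would pass 70% of its speed; a pose out of reach is approached as far as the arm can. A call with a gripper value outside its range is refused whole. The fingers move at their own pace and stop on an object; the grip force is fixed at half the most. Time passes only in rows, so rows that repeat a pose let the fingers close. It gives the time, the measured TCP pose, the force and the opening at its end, in the units of the state.
- sense(): the state, without advancing time (a new reading comes with each control period).
- capture(name): name is "side" or "top" or "wrist"; returns the picture (480x640x3 uint8, blue, green, red); there is no depth.
- camera_model(name): a dict with "mtx" (3x3 intrinsics, pixels), "xyz" and "orientation" of the camera in the world; the wrist camera has in their place "tool_from_camera" (4x4, takes a point from camera to tool coordinates, whose origin is the TCP and whose axes are the flange's). Camera axes: x right, y up, looking along -z (the intrinsics and any distortion apply to the point x, -y, -z); pixel columns grow to the right and rows downward; lengths in m; the calibration is good to about 2 mm. A picture is of the moment at which its call begins: read the wrist's pose just before it. camera_model takes no time and is no camera call.
- finish_job(): hands the job in, once; it reports no verdict.
The state is a dict: "time_s": time; "joints": joint angles; "joint_velocities": joint speeds; "effort": joint torques, N m; "tcp_pos": TCP position; "ee_rot": TCP orientation; "wrist_force": force on the tool from outside, world axes, zero at the start; "moment": the same for the moment, N m; "gripper_width": opening from 0.0 (shut) to 1.0 (fully open).
Only numpy, scipy, OpenCV 4.12 (cv2) and the standard library are available. Lean on these libraries where they do the work, as an engineer would, in place of code of your own. Each camera call takes 0.05 s, during which the arm holds its last target. There are 200 camera calls.

TASK

Check the bench's emergency stop: press the red mushroom head on the yellow box all the way in so that it latches down, then turn it clockwise (seen from above) by pushing one of its steps round until the latch lets go, and leave it to spring back up. After that press the blue reset button fully in and let it come back out. Nothing needs gripping; do not press the green start button, and leave the bottles, jar, weight, beaker and wrench standing where they are.

Things in the scene. Friction and masses are not known exactly. Their poses are not given: they have to be found in the camera images.
- stop_top (a point): Centre of the top of the red mushroom head, on its vertical axis, 104 mm above the bench when up: a dome 38 mm across, 6 mm proud of a flat saw-blade disc 14 mm thick with three steps 120 degrees apart (radius 40 mm at a step, falling clockwise within 75 degrees to 21 mm), each edged by a white line. On a fixed yellow box 84 x 84 x 60 mm with a black collar 40 mm across, 8 mm high. Place and yaw vary.
- step_a (a point): Middle of the steep face of the first step of the red head, 30 mm from its axis, 7 mm below the disc's top; the face is radial, 21 to 40 mm from the axis, 14 mm high. Its open side, where a fingertip goes, is the anticlockwise one (from above); pushing it clockwise turns the head. Beside the disc a fingertip may reach down to the yellow lid. Moves with the head.
- step_b (a point): Middle of the steep face of the second step of the red head, 30 mm from its axis, 7 mm below the disc's top; the face is radial, 21 to 40 mm from the axis, 14 mm high. Its open side, where a fingertip goes, is the anticlockwise one (from above); pushing it clockwise turns the head. Beside the disc a fingertip may reach down to the yellow lid. Moves with the head.
- step_c (a point): Middle of the steep face of the third step of the red head, 30 mm from its axis, 7 mm below the disc's top; the face is radial, 21 to 40 mm from the axis, 14 mm high. Its open side, where a fingertip goes, is the anticlockwise one (from above); pushing it clockwise turns the head. Beside the disc a fingertip may reach down to the yellow lid. Moves with the head.
- stop_press (a joint): How far the red head is pressed in, m: 0 up, 0.012 the end of its travel. A pawl latches it: pressed beyond about 0.010 and let go, it stays down at about 0.0086. Pressing it in takes about 10 N at the most.
- stop_twist (a joint): How far the red head is turned clockwise seen from above, rad: 0 at rest, 0.85 at its stop. The latch lets go at about 0.4 to 0.5 rad and the head springs up; a light spring (up to 0.07 N m) turns it back to 0 when let go.
- reset_top (a point): Centre of the top of the blue reset button, 68 mm above the bench: 28 mm across, in a black ring 44 mm across that stands 6 mm lower, on a fixed cream box 64 x 64 x 50 mm. Its place is swapped at random with those of the other two boxes.
- reset (a joint): How far the blue reset button is pressed, m: 0 out, 0.006 fully in (5 N); it springs back.
- start_top (a point): Centre of the top of the green start button, otherwise the same as the blue one, on its own cream box. Not to be pressed.
- start (a joint): How far the green start button is pressed, m: 0 out, 0.006 fully in.
- amber_big: Loose brown bottle, 68 mm across, 170 mm tall; origin at the centre of its underside.
- amber_small: Loose brown bottle with blue cap, 54 mm across, 130 mm tall; origin at the centre of its underside.
- wash: Loose white bottle with red cap, 60 mm across, 150 mm tall; origin at the centre of its underside.
- beaker: Loose glass beaker, 60 mm across, 75 mm tall; origin at the centre of its underside.
- weight: Loose steel weight with a knob, 32 mm across, 50 mm tall; origin at the centre of its underside.
- jar: Loose small jar, 36 mm across, 45 mm tall; origin at the centre of its underside.
- wrench: Loose wrench lying flat near the robot, along its own x axis.

How it is judged:
By the outcome, as a careful person would: the job done as asked, in the order asked, and still so for the second after the job is handed in, with the robot touching nothing.
It also fails if it takes over 64 s, if anything falls off the work surface, if the arm or the gripper's body presses on something with over 40 N, if the wrist force passes 120 N, or if a joint passes its speed limit or range.

## Working session

There is one attempt and no reset: what is moved stays moved. The work goes in short steps, Python scripts to look and compute and a shell command to move; the robot and the scene stay as the last step left them, time stands still between calls to the robot, and variables do not carry over. Pictures are saved under pics/ and viewed, about 8 in all and at most 12, crops included, and the job is handed in when it is done.

```bash
mkdir -p pics; ls
cat > h.py <<'E'
import numpy as np, cv2
from station import sense, capture, camera_model, finish_job
def cam(name):
    m=camera_model(name)
    if 'xyz' in m: return m,np.array(m['xyz']),np.array(m['orientation'])
    s=sense();T=np.array(m['tool_from_camera']);R=np.array(s['ee_rot'])
    return m,R@T[:3,3]+np.array(s['tcp_pos']),R@T[:3,:3]
def cast(c,px,z):
    m,p,R=c
    px=np.array(px,float).reshape(-1,1,2)
    d=m.get('distortion',m.get('dist'))
    u=cv2.undistortPoints(px,np.array(m['mtx']),None if d is None else np.array(d)).reshape(-1,2)
    r=np.c_[u[:,0],-u[:,1],-np.ones(len(u))]@R.T
    return p+r*((z-p[2])/r[:,2])[:,None]
E
python3 - <<'E'
from h import *
s=sense();print(s)
for n in('top','side','wrist'):
    print(n,camera_model(n))
    cv2.imwrite(f'pics/{n}0.png',capture(n))
E
```

```text
pics
{'time_s': 0.0, 'joints': array([-5.29660735e+01,  2.20895861e+01,  3.78533284e-01, -3.06235576e-02,
       -6.84110598e+01, -1.48184120e+01]), 'joint_velocities': array([-0.01094359,  0.02047863, -0.02236314, -0.03315075, -0.01844517,
        0.07652498]), 'effort': array([ 2.41015241e-04, -3.90663922e+01,  1.87402117e+01,  4.21970174e+00,
        1.10158237e-02, -2.02742235e-04]), 'tcp_pos': array([ 0.23617576, -0.57815625,  0.29115908]), 'ee_rot': array([[-9.25842748e-01, -3.77907951e-01, -8.86871428e-04],
       [-3.77908986e-01,  9.25840589e-01,  2.00063406e-03],
       [ 6.50460480e-05,  2.18742921e-03, -9.99997605e-01]]), 'wrist_force': array([-0.73679234, -0.5751783 ,  0.6493582 ]), 'moment': array([ 0.00402301, -0.02244126, -0.02086017]), 'gripper_width': 0.9978965678079741}
top {'mtx': array([[500.93279601,   0.        , 320.82777819],
       [  0.        , 500.93279601, 241.28093187],
       [  0.        ,   0.        ,   1.        ]]), 'xyz': array([ 4.48320755e-01, -1.26961753e-04,  1.20904740e+00]), 'orientation': array([[ 0.01360924,  0.99524474, -0.09645043],
   
[... 306 characters left out ...]
46032]), 'orientation': array([[-0.80295831,  0.35010863, -0.48237111],
       [-0.59602418, -0.46672739,  0.6533917 ],
       [ 0.00362227,  0.81215115,  0.58343585]])}
wrist {'mtx': array([[334.802354  ,   0.        , 318.82149128],
       [  0.        , 334.802354  , 237.12290636],
       [  0.        ,   0.        ,   1.        ]]), 'tool_from_camera': array([[-8.00916043e-04,  9.53596175e-01,  3.01087517e-01,
         8.22562609e-02],
       [ 9.99999342e-01,  1.01095795e-03, -5.41802989e-04,
         4.16059414e-04],
       [-8.21048077e-04,  3.01086885e-01, -9.53596358e-01,
        -9.37653778e-02],
       [ 0.00000000e+00,  0.00000000e+00,  0.00000000e+00,
         1.00000000e+00]])}
```

View pics/top0.png

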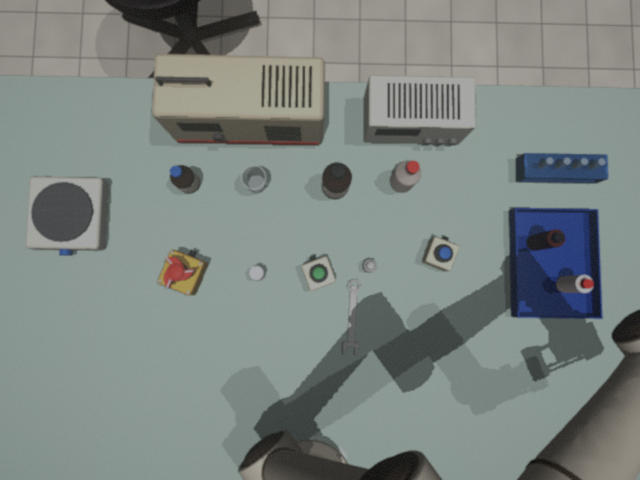

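View pics/side0.png

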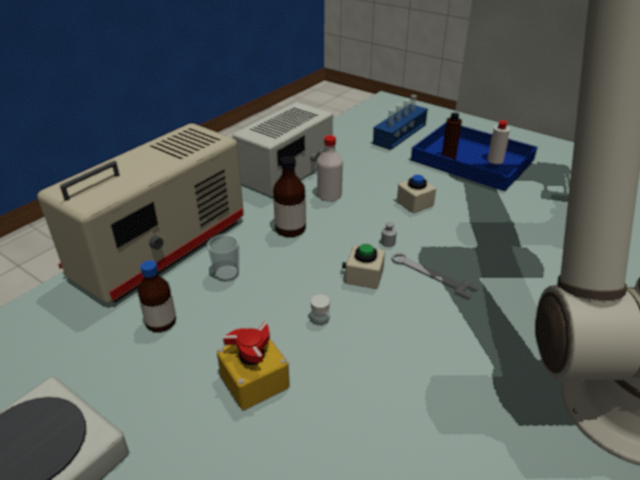

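Top view: red head at about (180,268), blue button at (444,253), green at (319,272). The amber bottle is at (183,178) and the jar at (257,272), both clear of the stop.

```bash
cat >> h.py <<'E'
def blobs(im,kind,amin=20):
    h=cv2.cvtColor(im,cv2.COLOR_BGR2HSV);H,S,V=cv2.split(h)
    m={'red':((H<6)|(H>174))&(S>170)&(V>80),'blue':(H>100)&(H<125)&(S>120)&(V>50),'yellow':(H>18)&(H<30)&(S>150)&(V>60)}[kind]
    n,l,st,c=cv2.connectedComponentsWithStats(m.astype('uint8'))
    return [(c[i],st[i]) for i in range(1,n) if st[i,4]>=amin]
E
python3 - <<'E'
from h import *
for n in('top','side'):
    im=cv2.imread(f'pics/{n}0.png');c=cam(n)
    for k,z in(('red',.096),('blue',.068),('yellow',.06)):
        for p,st in blobs(im,k): 
            if st[4]<3000: print(n,k,p.round(1),st,cast(c,p,z)[0].round(4))
im=cv2.imread('pics/top0.png')[238:303,145:215]
cv2.imwrite('pics/crop1.png',cv2.resize(im,None,fx=8,fy=8,interpolation=cv2.INTER_CUBIC))
E
```

```text
top blue [562.6 169. ] [ 524  154   83   28 1499] [ 0.7377 -0.5832  0.068 ]
top blue [175.6 171.1] [171 166  11  11  92] [0.7164 0.3181 0.068 ]
top blue [444.6 252.5] [439 247  12  12 113] [ 0.5373 -0.3037  0.068 ]
top blue [ 64.8 251.9] [ 60 250  11   5  51] [0.5258 0.5597 0.068 ]
side red [502.8 122.6] [500 121   7   5  27] [ 0.4761 -0.6383  0.096 ]
side red [330.  139.4] [325 136  10  10  69] [ 0.7718 -0.2948  0.096 ]
side red [233.2 214.5] [224 209  18  12  32] [0.7303 0.0807 0.096 ]
side red [202.  234.4] [186 225  31  20  61] [0.7301 0.1626 0.096 ]
side red [118.2 287.2] [110 281  18  12  33] [0.731  0.3467 0.096 ]
side red [249.4 340.2] [225 326  44  35 731] [0.4808 0.3055 0.096 ]
side blue [400.3 120.7] [375 106  52  28 476] [ 0.7205 -0.5458  0.068 ]
side blue [407.2 134.5] [391 123  34  25 131] [ 0.6638 -0.4835  0.068 ]
side blue [433.1 143.9] [413 124  40  37 570] [ 0.5859 -0.4755  0.068 ]
side blue [489.2 158.2] [ 455  137   82   53 1495] [ 0.4438 -0.4883  0.068 ]
side blue [518.5 142.5] [509 140  20   6  20] [ 0.4186 -0.6111  0.068 ]
side blue [417.8 178.9] [412 175  13   9  87] [ 0.5321 -0.2995  0.068 ]
side blue [148.6 268.2] [140 261  17  16 218] [0.7615 0.2661 0.068 ]
side yellow [253.4 375. ] [ 218  340   70   70 2800] [0.455  0.3288 0.06  ]
```

View pics/crop1.png

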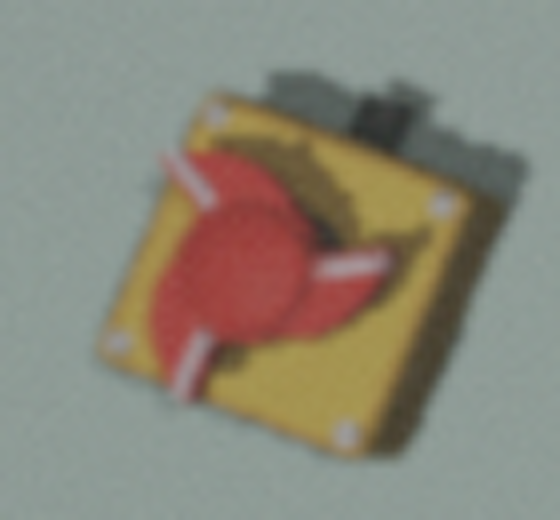

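Crop: axis at about (245,270) in the crop, with white step edges at about (190,178), (350,265) and (192,365). The step on the −y side, at about −87°, suits the current yaw. I'll move above the stop with the fingers shut and re-measure with the wrist camera.

```bash
python3 -m inch '[{"hand":1,"slide":[24.5,88.5,-1],"yaw":-0.35},{"hand":1,"slide":[24.5,88.5,-1],"yaw":-0.35},{"hand":1,"slide":[24.5,88.5,-1],"yaw":-0.35},{"hand":1,"slide":[24.5,88.5,-1],"yaw":-0.35},{"hand":1,"slide":[24.5,88.5,-1],"yaw":-0.35},{"hand":1,"slide":[24.5,88.5,-1],"yaw":-0.35},{"hand":1,"slide":[24.5,88.5,-1],"yaw":-0.35},{"hand":1,"slide":[24.5,88.5,-1],"yaw":-0.35},{"hand":1,"slide":[24.5,88.5,-1],"yaw":-0.35},{"hand":1,"slide":[24.5,88.5,-1],"yaw":-0.35}]'
```

```text
time_s: 1.4
tcp_pos: [0.4029, 0.0256, 0.2857]
ee_rot: [[-0.999, -0.038, 0.001], [-0.038, 0.999, 0.0], [-0.001, 0.0, -1.0]]
wrist_force: [0.1, -0.5, -0.3]
gripper_width: 0.018
```

```bash
python3 -m inch '[{"hand":1,"slide":[7.8,28,-1.5],"yaw":0},{"hand":1,"slide":[7.8,28,-1.5],"yaw":0},{"hand":1,"slide":[7.8,28,-1.5],"yaw":0},{"hand":1,"slide":[7.8,28,-1.5],"yaw":0},{"hand":1,"slide":[7.8,28,-1.5],"yaw":0},{"hand":1,"slide":[7.8,28,-1.5],"yaw":0},{"hand":1,"slide":[7.8,28,-1.5],"yaw":0}]'
python3 - <<'E'
from h import *
s=sense();c=cam('wrist');im=capture('wrist');cv2.imwrite('pics/w1.png',im)
print(s['tcp_pos'],s['joints'].round(1))
for k,z in(('red',.096),('yellow',.06)):
  for p,st in blobs(im,k,200): print(k,p.round(1),st,cast(c,p,z)[0].round(4))
E
```

```text
time_s: 2.28
tcp_pos: [0.4806, 0.303, 0.2699]
ee_rot: [[-0.999, -0.038, -0.001], [-0.038, 0.999, -0.001], [0.001, -0.001, -1.0]]
wrist_force: [-0.4, 0.2, -0.4]
gripper_width: 0.009
[0.48060255 0.30299426 0.26991962] [  48.6   17.5   -9.6   -0.   -62.9 -136.4]
red [317.2 238.5] [ 273  196   77   82 3017] [0.4836 0.3024 0.096 ]
yellow [322.9 206.3] [ 264  167  110  103 3696] [0.4637 0.3068 0.06  ]
yellow [288.1 254. ] [270 245  35  22 341] [0.5118 0.2751 0.06  ]
yellow [301.3 341. ] [299 313   6  57 205] [0.609  0.2899 0.06  ]
yellow [296.2 394.9] [ 104  383  358   22 5297] [0.6791 0.2857 0.06  ]
```

View pics/w1.png

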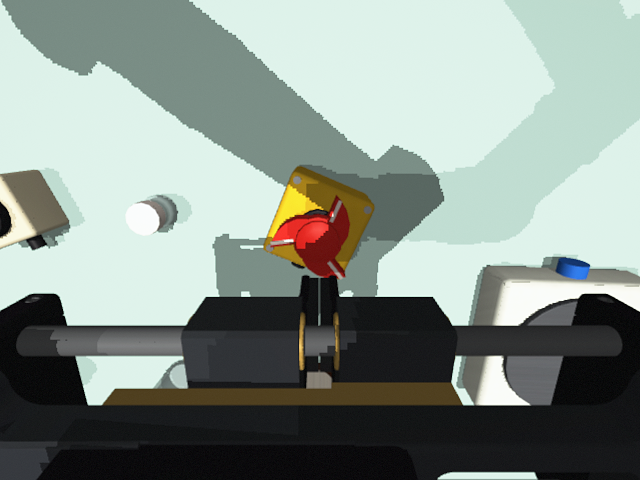

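Wrist view: red head at about (317,238). White step edges run outward to about (272,245), (341,199) and (344,276), and the closed tips are at about (320,280). I'll fit these edge lines for the axis and step angles.

```bash
cat >> h.py <<'E'
def head(im,c,z):
    b=max(blobs(im,'red',200),key=lambda t:t[1][4]);cx,cy=b[0]
    h=cv2.cvtColor(im,cv2.COLOR_BGR2HSV);H,S,V=cv2.split(h)
    red=(((H<6)|(H>174))&(S>150)).astype('uint8')
    near=cv2.dilate(red,np.ones((7,7)))
    w=((S<70)&(V>130)&(near>0)).astype('uint8')
    w=w*cv2.circle(np.zeros_like(w),(int(cx),int(cy)),58,1,-1)
    n,l,st,ct=cv2.connectedComponentsWithStats(w,connectivity=8);A=[];B=[]
    P=[]
    for i in range(1,n):
        if st[i,4]<15: continue
        q=np.argwhere(l==i)[:,::-1];X=cast(c,q,z)[:,:2];m=X.mean(0)
        ev,U=np.linalg.eigh(np.cov((X-m).T));L=4*np.sqrt(ev)/1.155
        print('line',ct[i].round(1),st[i,4],'mid',m.round(4),'dims mm',(L*866).round(1))
        if ev[1]>6*ev[0]: A.append(U[:,0]);B.append(U[:,0]@m);P.append((m,U[:,1],X))
    a=np.linalg.lstsq(np.array(A),np.array(B),rcond=None)[0]
    print('axis',a.round(4))
    for m,u,X in P:
        r=np.linalg.norm(X-a,axis=1)
        print('angle',np.degrees(np.arctan2(*(m-a)[::-1])).round(1),'r',(r.min()*1e3).round(1),(r.max()*1e3).round(1))
E
python3 - <<'E'
from h import *
head(cv2.imread('pics/w1.png'),cam('wrist'),.098)
E
```

```text
line [279.  242.8] 93 mid [0.4882 0.2702] dims mm [ 4.4 19.6]
line [310.3 272.8] 46 mid [0.5145 0.2972] dims mm [ 2.7 12.1]
line [341.5 276.2] 74 mid [0.5167 0.3243] dims mm [ 9.1 10.7]
axis [0.4916 0.2603]
angle 109.1 r 0.7 21.9
angle 58.3 r 37.0 51.8
```

Run:
```python
import cv2
im=cv2.imread('pics/w1.png')[180:295,255:385]
cv2.imwrite('pics/crop2.png',cv2.resize(im,None,fx=6,fy=5.2 and 6,interpolation=cv2.INTER_NEAREST)[:600])
```

```text
(no output)
```

View pics/crop2.png

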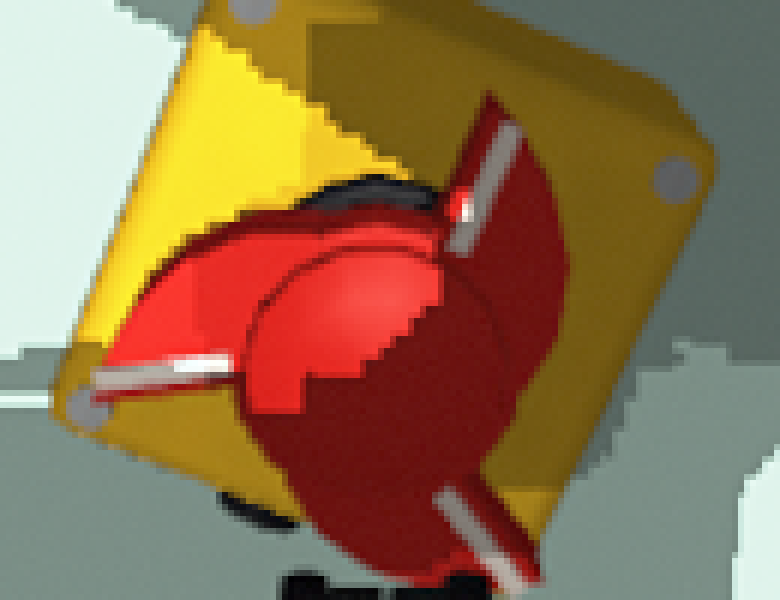

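Run:
```python
from h import *
c=cam('wrist')
f=lambda q:cast(c,np.array(q)/6+[255,180],.098)[:,:2]
L=[[(92,390),(240,374)],[(505,122),(446,248)],[(450,486),(530,584)]]
A=[];B=[];M=[]
for l in L:
    X=f(l);u=X[0]-X[1];n=np.array([-u[1],u[0]])/np.hypot(*u);A.append(n);B.append(n@X[0]);M.append(X)
a=np.linalg.lstsq(np.array(A),np.array(B),rcond=None)[0];print(a)
print('dome',f([(376,370)]), f([(245,370)]),f([(508,370)]))
for X in M:
    v=X.mean(0)-a;print(np.degrees(np.arctan2(v[1],v[0])),np.linalg.norm(X-a,axis=1)*1e3)
    u=X[np.argmax(np.linalg.norm(X-a,axis=1))]-X[np.argmin(np.linalg.norm(X-a,axis=1))];print(' dir',np.degrees(np.arctan2(u[1],u[0])))
out=np.array([X[np.argmax(np.linalg.norm(X-a,axis=1))] for X in M])
print('outer circ',cv2.minEnclosingCircle((out*1e3).astype('float32')))
# top camera
ct=cam('top');print('top',cast(ct,[(145+245/8,238+270/8)],.102))
```

```text
[0.48635835 0.30221469]
dome [[0.48601047 0.30253134]] [[0.48667512 0.28427151]] [[0.48534074 0.32093095]]
-85.09381021232969 [39.49705226 18.65443546]
 dir -81.43346962986396
154.7030634590427 [39.55928847 20.48085032]
 dir 158.15202885056695
36.216878739799675 [20.16706317 39.28467451]
 dir 39.72723494191323
outer circ ((486.2048034667969, 302.1484069824219), 39.447265625)
top [[0.48349113 0.29918928 0.102     ]]
```

```bash
python3 -m inch '[{"hand":1,"slide":[0.5,-0.1,-5],"yaw":0},{"hand":1,"slide":[0.5,-0.1,-8],"yaw":0},{"hand":1,"slide":[0.5,-0.1,-9.3],"yaw":0},{"hand":1,"slide":[0.5,-0.1,-9.7],"yaw":0},{"hand":1,"slide":[0.5,-0.1,-10],"yaw":0},{"hand":1,"slide":[0.5,-0.1,-10.3],"yaw":0},{"hand":1,"slide":[0.5,-0.1,-10.6],"yaw":0},{"hand":1,"slide":[0.5,-0.1,-10.7],"yaw":0},{"hand":1,"slide":[0.5,-0.1,-10.7],"yaw":0}]'
```

```text
time_s: 3.45
tcp_pos: [0.4867, 0.3029, 0.1644]
ee_rot: [[-0.999, -0.038, 0.002], [-0.038, 0.999, 0.001], [-0.002, 0.001, -1.0]]
wrist_force: [1.8, -1.6, 4.2]
gripper_width: 0.004
```

```bash
python3 -m inch '[{"hand":1,"slide":[-0.1,0,-0.2],"yaw":0},{"hand":1,"slide":[-0.1,0,-0.3],"yaw":0},{"hand":1,"slide":[-0.1,0,-0.3],"yaw":0}]'
```

```text
time_s: 3.82
tcp_pos: [0.486, 0.3032, 0.1619]
ee_rot: [[-0.999, -0.039, 0.003], [-0.039, 0.999, 0.002], [-0.003, 0.002, -1.0]]
wrist_force: [1.8, -1.5, 7.7]
gripper_width: 0.003
```

```bash
python3 -m inch '[{"hand":1,"slide":[0,0,-0.2],"yaw":0},{"hand":1,"slide":[0,0,-0.3],"yaw":0},{"hand":1,"slide":[0,0,-0.3],"yaw":0}]'
```

```text
time_s: 4.2
tcp_pos: [0.4863, 0.3034, 0.1617]
ee_rot: [[-0.999, -0.04, 0.005], [-0.04, 0.999, 0.002], [-0.005, 0.002, -1.0]]
wrist_force: [-2.6, -3.6, 20.6]
gripper_width: 0.004
```

```bash
python3 -m inch '[{"hand":1,"slide":[0,0,3],"yaw":0},{"hand":1,"slide":[0,0,6],"yaw":0},{"hand":1,"slide":[-4.2,0.35,6.5],"yaw":1.1},{"hand":1,"slide":[-4.2,0.35,6.5],"yaw":1.1},{"hand":1,"slide":[-4.2,0.35,6.5],"yaw":1.1},{"hand":1,"slide":[-4.2,0.35,6.5],"yaw":1.1},{"hand":1,"slide":[-4.2,0.35,6.5],"yaw":1.1},{"hand":1,"slide":[-4.2,0.35,6.5],"yaw":1.1},{"hand":1,"slide":[-4.2,0.35,6.5],"yaw":1.1},{"hand":1,"slide":[-4.2,0.35,6.5],"yaw":1.1}]'
python3 - <<'E'
from h import *
s=sense();c=cam('wrist');im=capture('wrist');cv2.imwrite('pics/w2.png',im);cs=capture('side');cv2.imwrite('pics/s2.png',cs)
print(s['tcp_pos'],s['joints'].round(1))
a=cv2.imread('pics/side0.png')[305:415,205:300];b=cs[305:415,205:300]
m=np.hstack([cv2.resize(x,None,fx=4,fy=4) for x in(a,b)]);cv2.imwrite('pics/cmp.png',m)
for n,i in(('b',cv2.imread('pics/side0.png')),('a',cs)): print(n,[(p.round(1),st) for p,st in blobs(i,'red',200)])
E
```

```text
time_s: 5.45
tcp_pos: [0.4427, 0.306, 0.2219]
ee_rot: [[-0.422, -0.907, -0.001], [-0.907, 0.422, -0.0], [0.001, 0.001, -1.0]]
wrist_force: [-1.3, 0.1, 0.0]
gripper_width: 0.003
[0.44270593 0.30597636 0.22190952] [ 51.9  17.3 -17.6  -0.  -55.2 -76.8]
b [(array([249.4, 340.2]), array([225, 326,  44,  35, 731], dtype=int32))]
a [(array([186.6, 247.2]), array([158, 223,  62,  46, 370], dtype=int32)), (array([125.4, 286.2]), array([110, 274,  33,  25, 252], dtype=int32))]
```

View pics/cmp.png

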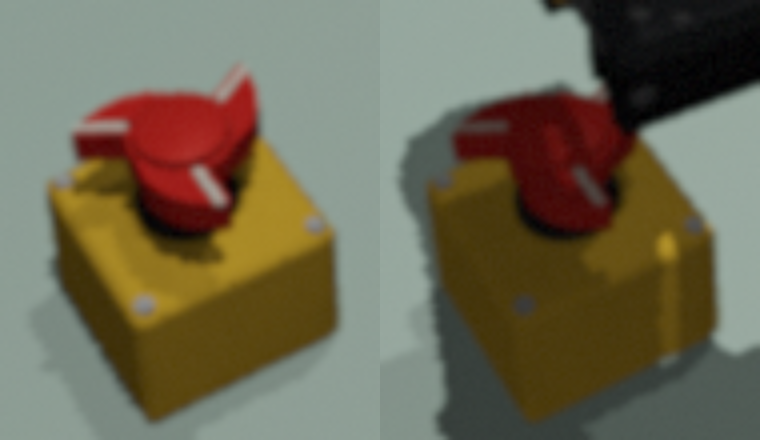

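View pics/w2.png

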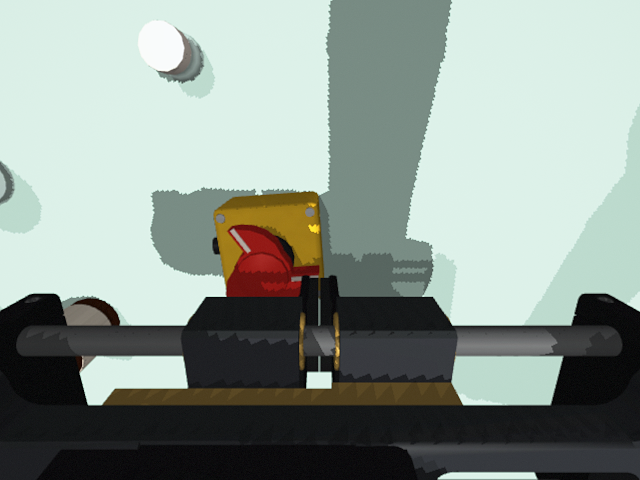

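The side comparison shows no drop: the left step tip is at y≈128 in both crops, so the head did not latch. I'll press again, reading force against depth.

```bash
python3 -m inch '[{"hand":1,"slide":[4.3,-0.35,0],"yaw":0},{"hand":1,"slide":[4.3,-0.35,-3],"yaw":0},{"hand":1,"slide":[4.3,-0.35,-4.7],"yaw":0},{"hand":1,"slide":[4.3,-0.35,-4.7],"yaw":0}]'
for i in 1 2 3 4 5 6; do echo; done
python3 -m inch '[{"hand":1,"slide":[0,0,-0.3],"yaw":0},{"hand":1,"slide":[0,0,-0.3],"yaw":0}]'
python3 -m inch '[{"hand":1,"slide":[0,0,-0.3],"yaw":0},{"hand":1,"slide":[0,0,-0.3],"yaw":0}]'
python3 -m inch '[{"hand":1,"slide":[0,0,-0.3],"yaw":0},{"hand":1,"slide":[0,0,-0.3],"yaw":0}]'
python3 -m inch '[{"hand":1,"slide":[0,0,-0.3],"yaw":0},{"hand":1,"slide":[0,0,-0.3],"yaw":0}]'
python3 -m inch '[{"hand":1,"slide":[0,0,-0.3],"yaw":0},{"hand":1,"slide":[0,0,-0.3],"yaw":0}]'
python3 -m inch '[{"hand":1,"slide":[0,0,-0.3],"yaw":0},{"hand":1,"slide":[0,0,-0.3],"yaw":0}]'
```

```text
time_s: 6.05
tcp_pos: [0.4858, 0.3021, 0.1745]
ee_rot: [[-0.42, -0.907, -0.002], [-0.907, 0.42, -0.002], [0.003, 0.001, -1.0]]
wrist_force: [-0.1, -0.3, 0.8]
gripper_width: 0.005






time_s: 6.3
tcp_pos: [0.4863, 0.3028, 0.1734]
ee_rot: [[-0.419, -0.908, 0.001], [-0.908, 0.419, 0.001], [-0.001, -0.001, -1.0]]
wrist_force: [1.0, -1.7, 2.0]
gripper_width: 0.006
time_s: 6.55
tcp_pos: [0.4864, 0.3028, 0.1706]
ee_rot: [[-0.419, -0.908, 0.002], [-0.908, 0.419, 0.001], [-0.002, -0.001, -1.0]]
wrist_force: [0.0, -0.9, 4.6]
gripper_width: 0.003
time_s: 6.8
tcp_pos: [0.486, 0.3026, 0.1665]
ee_rot: [[-0.42, -0.908, 0.0], [-0.908, 0.42, 0.001], [-0.001, 0.0, -1.0]]
wrist_force: [-0.1, -0.2, -0.1]
gripper_width: 0.005
time_s: 7.05
tcp_pos: [0.486, 0.3027, 0.1634]
ee_rot: [[-0.419, -0.908, -0.0], [-0.908, 0.419, 0.0], [-0.0, 0.0, -1.0]]
wrist_force: [-1.1, 1.6, 3.5]
gripper_width: 0.008
time_s: 7.3
tcp_pos: [0.4862, 0.3028, 0.1618]
ee_rot: [[-0.419, -0.908, 0.001], [-0.908, 0.419, 0.0], [-0.001, -0.001, -1.0]]
wrist_force: [-4.0, -2.2, 10.4]
gripper_width: 0.007
time_s: 7.55
tcp_pos: [0.4864, 0.3029, 0.1616]
ee_rot: [[-0.418, -0.908, 0.002], [-0.908, 0.418, 0.0], [-0.001, -0.002, -1.0]]
wrist_force: [-7.3, -1.1, 22.7]
gripper_width: 0.003
```

```bash
python3 -m inch '[{"hand":1,"slide":[0,0,0.2],"yaw":0},{"hand":1,"slide":[0,0,0.4],"yaw":0}]'
python3 -m inch '[{"hand":1,"slide":[0,0,0.15],"yaw":0},{"hand":1,"slide":[0,0,0.3],"yaw":0}]'
python3 -m inch '[{"hand":1,"slide":[0,0,0.15],"yaw":0},{"hand":1,"slide":[0,0,0.3],"yaw":0}]'
python3 -m inch '[{"hand":1,"slide":[0,0,0.15],"yaw":0},{"hand":1,"slide":[0,0,0.3],"yaw":0}]'
python3 -m inch '[{"hand":1,"slide":[0,0,0.15],"yaw":0},{"hand":1,"slide":[0,0,0.3],"yaw":0},{"hand":1,"slide":[0,0,1],"yaw":0},{"hand":1,"slide":[0,0,1],"yaw":0}]'
python3 - <<'E'
from h import *
cs=capture('side');a=cv2.imread('pics/side0.png')[305:415,205:300];b=cs[305:415,205:300]
cv2.imwrite('pics/cmp2.png',np.hstack([cv2.resize(x,None,fx=4,fy=4) for x in(a,b)]))
E
```

```text
time_s: 7.8
tcp_pos: [0.486, 0.3026, 0.1623]
ee_rot: [[-0.419, -0.908, 0.001], [-0.908, 0.419, 0.001], [-0.001, -0.0, -1.0]]
wrist_force: [-1.6, 0.7, 3.2]
gripper_width: 0.011
time_s: 8.05
tcp_pos: [0.486, 0.3026, 0.1643]
ee_rot: [[-0.42, -0.908, -0.0], [-0.908, 0.42, 0.0], [-0.0, 0.0, -1.0]]
wrist_force: [-2.6, 1.1, 2.8]
gripper_width: 0.003
time_s: 8.3
tcp_pos: [0.4859, 0.3021, 0.1667]
ee_rot: [[-0.42, -0.908, -0.001], [-0.908, 0.42, -0.001], [0.002, 0.001, -1.0]]
wrist_force: [-0.2, -0.9, -0.9]
gripper_width: 0.006
time_s: 8.55
tcp_pos: [0.486, 0.3024, 0.1703]
ee_rot: [[-0.42, -0.908, -0.0], [-0.908, 0.42, -0.0], [0.0, 0.0, -1.0]]
wrist_force: [0.7, -0.5, -0.8]
gripper_width: 0.004
time_s: 9.05
tcp_pos: [0.4864, 0.3028, 0.1813]
ee_rot: [[-0.419, -0.908, 0.001], [-0.908, 0.419, 0.001], [-0.002, -0.001, -1.0]]
wrist_force: [-0.6, -0.2, 0.2]
gripper_width: 0.003
```

View pics/cmp2.png

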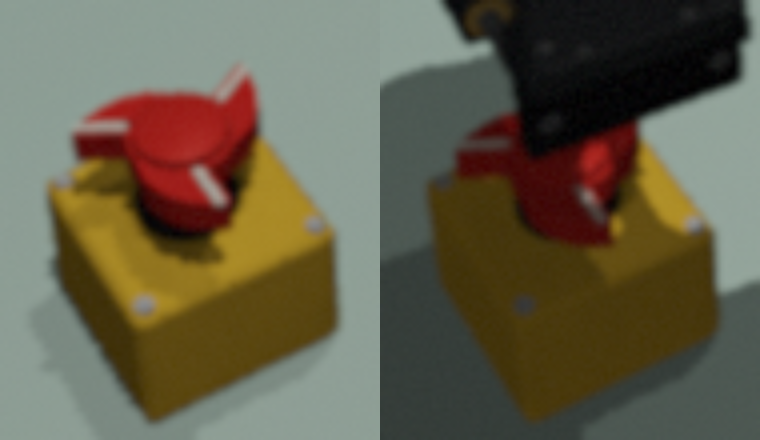

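Now it is latched: the step tip dropped from y≈128 to y≈143 and the collar is nearly hidden. Next I'll lower the tip beside the step at 155°.

```bash
python3 -m inch '[{"hand":1,"slide":[-4.25,0.3,1],"yaw":0},{"hand":1,"slide":[-4.25,0.3,1],"yaw":0},{"hand":1,"slide":[-4.25,0.3,-1],"yaw":0},{"hand":1,"slide":[-4.25,0.3,-2.5],"yaw":0},{"hand":1,"slide":[-4.25,0.3,-3.5],"yaw":0},{"hand":1,"slide":[-4.25,0.3,-4.4],"yaw":0},{"hand":1,"slide":[-4.25,0.3,-4.4],"yaw":0}]'
python3 - <<'E'
import numpy as np
from h import *
s=sense();p=s['tcp_pos'][:2]-[.4858,.3022];r=np.hypot(*p)
print(p,r,np.degrees(np.arctan2(p[1],p[0])),s['joints'].round(0))
for d in(.1,.2,.3,.4,.5,.6,.7):
    c,q=np.cos(d),-np.sin(d);R=np.array([[c,-q],[q,c]]);print(d,((R@p-p)*100).round(2))
E
```

```text
time_s: 9.98
tcp_pos: [0.4435, 0.3053, 0.1357]
ee_rot: [[-0.42, -0.908, -0.001], [-0.908, 0.42, -0.001], [0.002, 0.0, -1.0]]
wrist_force: [0.8, -0.7, -0.4]
gripper_width: 0.002
[-0.04230227  0.00305224] 0.0424122367750348 175.87308236913594 [ 52.  23. -23.  -0. -43. -77.]
0.1 [0.05 0.42]
0.2 [0.14 0.83]
0.3 [0.28 1.24]
0.4 [0.45 1.62]
0.5 [0.66 1.99]
0.6 [0.91 2.34]
0.7 [1.19 2.65]
```

```bash
python3 -m inch '[{"hand":1,"slide":[0.05,0.42,0.1],"yaw":-0.1},{"hand":1,"slide":[0.14,0.83,0.1],"yaw":-0.2},{"hand":1,"slide":[0.28,1.24,0.1],"yaw":-0.3},{"hand":1,"slide":[0.45,1.62,0.1],"yaw":-0.4},{"hand":1,"slide":[0.66,1.99,0.1],"yaw":-0.5},{"hand":1,"slide":[0.91,2.34,0.1],"yaw":-0.6},{"hand":1,"slide":[0.91,2.34,0.1],"yaw":-0.6}]'
python3 - <<'E'
from h import *
s=sense();print(s['moment'].round(3))
cv2.imwrite('pics/s3.png',cv2.resize(capture('side')[285:415,185:320],None,fx=4,fy=4))
E
```

```text
time_s: 10.85
tcp_pos: [0.4527, 0.3287, 0.1377]
ee_rot: [[-0.858, -0.513, -0.0], [-0.513, 0.858, -0.0], [0.0, -0.0, -1.0]]
wrist_force: [-0.3, -1.2, 1.0]
gripper_width: 0.004
[-0.388  0.205 -0.004]
```

View pics/s3.png

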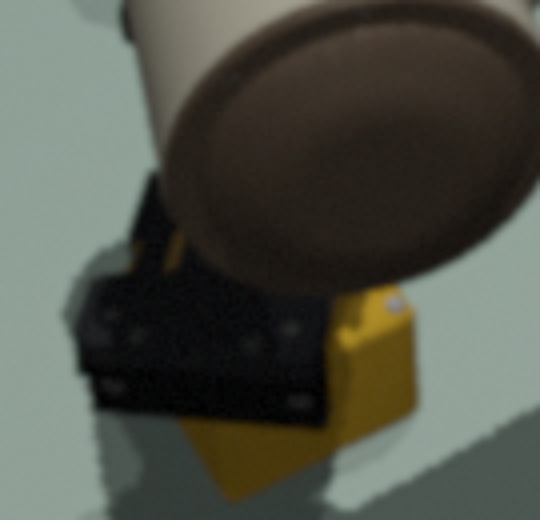

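The arm hides the head in this view. I'll push further round, then back off along the arc.

```bash
python3 -m inch '[{"hand":1,"slide":[0.28,0.31,0],"yaw":-0.1},{"hand":1,"slide":[0.59,0.6,0],"yaw":-0.2},{"hand":1,"slide":[0.59,0.6,0],"yaw":-0.2}]'
python3 -c "
from h import *
print(sense()['moment'].round(3))"
python3 -m inch '[{"hand":1,"slide":[-0.31,-0.29,0],"yaw":0.1},{"hand":1,"slide":[-0.59,-0.6,0],"yaw":0.2},{"hand":1,"slide":[-0.84,-0.95,0],"yaw":0.3},{"hand":1,"slide":[-1.05,-1.32,0],"yaw":0.4},{"hand":1,"slide":[-1.22,-1.7,0],"yaw":0.5},{"hand":1,"slide":[-1.36,-2.11,0],"yaw":0.6},{"hand":1,"slide":[-1.45,-2.52,0],"yaw":0.7},{"hand":1,"slide":[-1.6,-3.0,0],"yaw":0.8},{"hand":1,"slide":[-1.6,-3.0,0],"yaw":0.8}]'
python3 -m inch '[{"hand":1,"slide":[0,0,4],"yaw":0},{"hand":1,"slide":[0,0,8],"yaw":0},{"hand":1,"slide":[0,0,14],"yaw":0},{"hand":1,"slide":[0,-6,14],"yaw":0},{"hand":1,"slide":[0,-12,14],"yaw":0},{"hand":1,"slide":[0,-18,14],"yaw":0},{"hand":1,"slide":[0,-18,14],"yaw":0}]'
python3 - <<'E'
from h import *
cs=capture('side');a=cv2.imread('pics/side0.png')[305:415,205:300];b=cs[305:415,205:300]
cv2.imwrite('pics/cmp3.png',np.hstack([cv2.resize(x,None,fx=4,fy=4) for x in(a,b)]))
E
```

```text
time_s: 11.28
tcp_pos: [0.4584, 0.3346, 0.1375]
ee_rot: [[-0.943, -0.333, -0.0], [-0.333, 0.943, -0.0], [0.001, -0.0, -1.0]]
wrist_force: [-0.7, -1.0, 0.6]
gripper_width: 0.004
[-0.432  0.378 -0.017]
time_s: 12.4
tcp_pos: [0.4427, 0.305, 0.1378]
ee_rot: [[-0.419, -0.908, 0.001], [-0.908, 0.419, 0.001], [-0.001, -0.0, -1.0]]
wrist_force: [0.2, 0.5, 0.2]
gripper_width: 0.004
time_s: 13.28
tcp_pos: [0.4421, 0.1221, 0.2779]
ee_rot: [[-0.424, -0.906, 0.001], [-0.906, 0.424, 0.001], [-0.001, -0.0, -1.0]]
wrist_force: [0.3, -0.1, 0.1]
gripper_width: 0.003
```

View pics/cmp3.png

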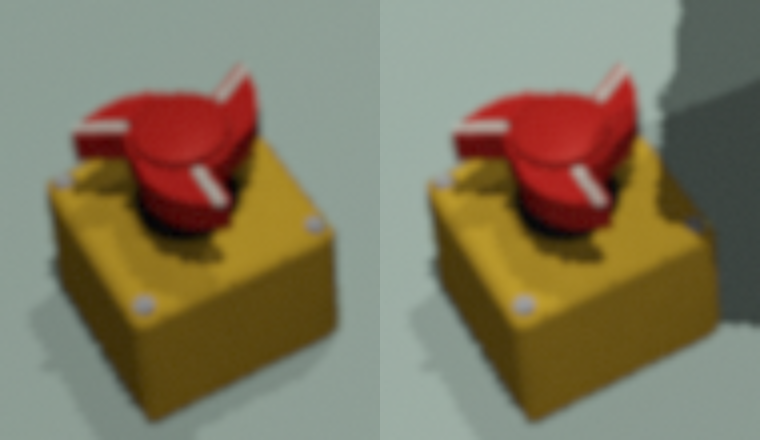

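The head is back up and untwisted; the right crop matches the original left one. Next is the blue button.

```bash
python3 -m inch '[{"hand":1,"slide":[9.3,-42.4,-2],"yaw":0},{"hand":1,"slide":[9.3,-42.4,-2],"yaw":0},{"hand":1,"slide":[9.3,-42.4,-2],"yaw":0},{"hand":1,"slide":[9.3,-42.4,-2],"yaw":0},{"hand":1,"slide":[9.3,-42.4,-2],"yaw":0},{"hand":1,"slide":[9.3,-42.4,-2],"yaw":0},{"hand":1,"slide":[9.3,-42.4,-2],"yaw":0},{"hand":1,"slide":[9.3,-42.4,-2],"yaw":0},{"hand":1,"slide":[9.3,-42.4,-2],"yaw":0},{"hand":1,"slide":[9.3,-42.4,-2],"yaw":0}]'
python3 - <<'E'
from h import *
s=sense();c=cam('wrist');im=capture('wrist');cv2.imwrite('pics/w3.png',im)
for p,st in blobs(im,'blue',100): print(p.round(1),st,cast(c,p,.067)[0].round(4))
E
```

```text
time_s: 14.58
tcp_pos: [0.536, -0.2975, 0.2577]
ee_rot: [[-0.418, -0.909, 0.0], [-0.909, 0.418, -0.0], [-0.0, -0.0, -1.0]]
wrist_force: [-0.1, -0.4, -0.2]
gripper_width: 0.002
[158.4  33.1] [   56     0   248    93 11990] [ 0.5816 -0.4859  0.067 ]
[19.9 73.5] [   0   13   60   97 2572] [ 0.6937 -0.5073  0.067 ]
[315.  224.1] [299 208  33  33 833] [ 0.5376 -0.3028  0.067 ]
```

View pics/w3.png

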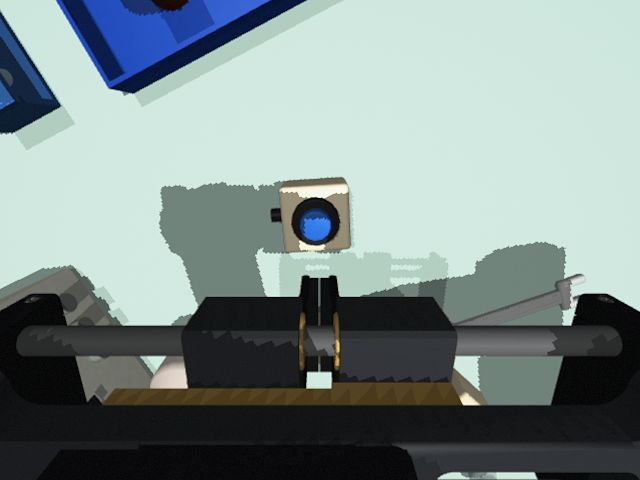

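Wrist view: blue button at (315,224), which is about (0.537, −0.303). I'll press it straight down.

```bash
python3 -m inch '[{"hand":1,"slide":[0.1,-0.5,-5],"yaw":0},{"hand":1,"slide":[0.1,-0.5,-9],"yaw":0},{"hand":1,"slide":[0.1,-0.5,-11.2],"yaw":0},{"hand":1,"slide":[0.1,-0.5,-11.2],"yaw":0}]'
python3 -m inch '[{"hand":1,"slide":[0,0,-0.3],"yaw":0},{"hand":1,"slide":[0,0,-0.6],"yaw":0},{"hand":1,"slide":[0,0,-0.6],"yaw":0}]'
```

```text
time_s: 15.12
tcp_pos: [0.5362, -0.3028, 0.1444]
ee_rot: [[-0.418, -0.908, -0.003], [-0.908, 0.418, 0.001], [0.0, 0.003, -1.0]]
wrist_force: [0.7, -0.2, -0.3]
gripper_width: 0.004
time_s: 15.5
tcp_pos: [0.5374, -0.304, 0.1407]
ee_rot: [[-0.419, -0.908, 0.003], [-0.908, 0.419, -0.001], [-0.001, -0.003, -1.0]]
wrist_force: [1.1, 2.0, 2.5]
gripper_width: 0.009
```

```bash
python3 -m inch '[{"hand":1,"slide":[0,0,-0.3],"yaw":0},{"hand":1,"slide":[0,0,-0.6],"yaw":0},{"hand":1,"slide":[0,0,-0.6],"yaw":0}]'
python3 -m inch '[{"hand":1,"slide":[0,0,-0.2],"yaw":0},{"hand":1,"slide":[0,0,-0.4],"yaw":0},{"hand":1,"slide":[0,0,-0.4],"yaw":0}]'
python3 -m inch '[{"hand":1,"slide":[0,0,-0.2],"yaw":0},{"hand":1,"slide":[0,0,-0.2],"yaw":0}]'
```

```text
time_s: 15.88
tcp_pos: [0.5374, -0.3041, 0.136]
ee_rot: [[-0.419, -0.908, 0.002], [-0.908, 0.419, -0.001], [0.0, -0.003, -1.0]]
wrist_force: [-0.7, 5.2, 12.3]
gripper_width: 0.008
time_s: 16.25
tcp_pos: [0.5375, -0.3041, 0.1357]
ee_rot: [[-0.417, -0.909, 0.003], [-0.909, 0.417, -0.002], [0.001, -0.004, -1.0]]
wrist_force: [-6.3, 9.1, 28.7]
gripper_width: 0.009
time_s: 16.5
tcp_pos: [0.5375, -0.3041, 0.1355]
ee_rot: [[-0.417, -0.909, 0.003], [-0.909, 0.417, -0.003], [0.001, -0.004, -1.0]]
wrist_force: [-9.0, 10.7, 36.5]
gripper_width: 0.005
```

The stop came about 3.5 mm high, at tip height 65.5 mm where full travel should be 62, and with a side force. Something may be fouling, so I'll lift and look.

```bash
python3 - <<'E'
from h import *
s=sense();print(s['moment'].round(3),s['wrist_force'].round(1))
a=capture('side');cv2.imwrite('pics/s4.png',a);cv2.imwrite('pics/t4.png',capture('top'))
x=np.hstack([cv2.resize(cv2.imread('pics/side0.png')[90:270,260:470],None,fx=1.9,fy=3),cv2.resize(a[90:270,260:470],None,fx=1.9,fy=3)])
cv2.imwrite('pics/cmp4.png',x)
E
python3 -m inch '[{"hand":1,"slide":[0,0,1],"yaw":0},{"hand":1,"slide":[0,0,2],"yaw":0},{"hand":1,"slide":[0,0,2],"yaw":0}]'
```

```text
[3.425 2.771 0.013] [-9.  10.7 36.5]
time_s: 16.98
tcp_pos: [0.5362, -0.3043, 0.1473]
ee_rot: [[-0.42, -0.908, -0.0], [-0.908, 0.42, 0.0], [0.0, 0.0, -1.0]]
wrist_force: [0.2, -0.6, -0.1]
gripper_width: 0.008
```

View pics/cmp4.png

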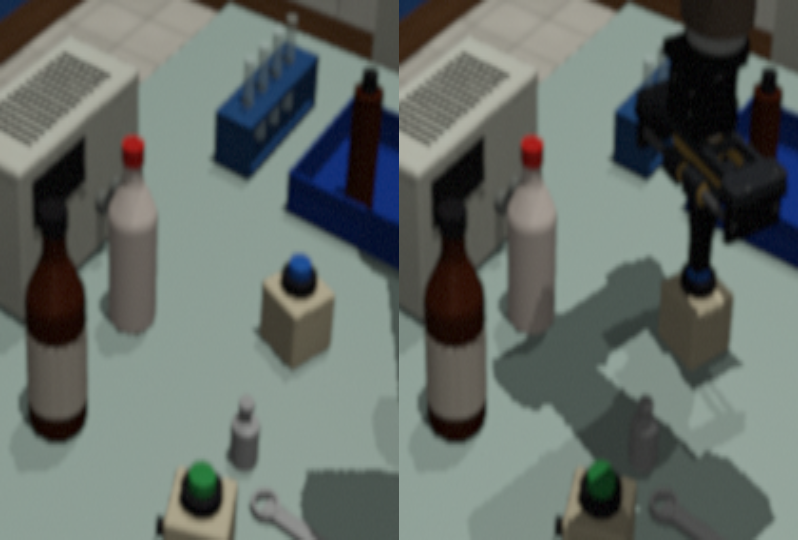

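All boxes and bottles are undisturbed, and the fingers were on the blue button. I've used all 12 views, so the depth check has to be numeric.

Run:
```python
from h import *
def blue(im,n):
    w=im[165:195,400:440];h=cv2.cvtColor(w,cv2.COLOR_BGR2HSV)
    m=(h[...,0]>100)&(h[...,0]<125)&(h[...,1]>120)&(h[...,2]>50);y,x=np.nonzero(m)
    print(n);print('\n'.join(f'{165+r}: '+''.join('#' if v else '.' for v in m[r]) for r in range(30) if m[r].any()))
blue(cv2.imread('pics/side0.png'),'before');blue(cv2.imread('pics/s4.png'),'pressed');blue(capture('side'),'now')
m,p,R=cam('side')
def proj(X):
    d=R.T@(np.array(X)-p);q=np.array(m['mtx'])@[d[0],-d[1],-d[2]];return (q[:2]/q[2]).round(1)
for z in(.062,.065,.068): print(z,proj([.537,-.303,z]))
for n,c in(('amber',None),):pass
print(sense()['joints'].round(1))
```

```text
before
165: ............................#...........
166: ...............................#......#.
167: ..................................#.....
168: .....................................#..
175: ...............######...................
176: .............##########.................
177: .............##########.................
178: ............############................
179: ............############................
180: .............############...............
181: .............###########................
182: ..............#########.................
183: .................#####..................
pressed
165: ............................#...........
181: .............##...#####.................
182: ...............#.######.................
183: .................##.....................
now
165: ............................#...........
168: .....................................##.
176: ..............#.........................
177: .............###...####.................
178: ............###########.................
179: .............###########................
180: .............###########................
181: .............###########................
182: ..............#########.................
183: ..................####..................
0.062 [416.4 180. ]
0.065 [416.5 178.8]
0.068 [416.7 177.7]
[-14.5  28.9 -11.2  -0.  -50.  -10.3]
```

```bash
python3 -m inch '[{"hand":1,"slide":[0.05,0.1,-0.3],"yaw":0},{"hand":1,"slide":[0.05,0.1,-0.3],"yaw":0}]' | sed -n '2p;4p'
for i in 1; do :; done
python3 -m inch '[{"hand":1,"slide":[0,0,-0.15],"yaw":0},{"hand":1,"slide":[0,0,-0.15],"yaw":0}]' | sed -n '2p;4p'
python3 -m inch '[{"hand":1,"slide":[0,0,-0.15],"yaw":0},{"hand":1,"slide":[0,0,-0.15],"yaw":0}]' | sed -n '2p;4p'
python3 -m inch '[{"hand":1,"slide":[0,0,-0.15],"yaw":0},{"hand":1,"slide":[0,0,-0.15],"yaw":0}]' | sed -n '2p;4p'
python3 -m inch '[{"hand":1,"slide":[0,0,-0.15],"yaw":0},{"hand":1,"slide":[0,0,-0.15],"yaw":0}]' | sed -n '2p;4p'
python3 -m inch '[{"hand":1,"slide":[0,0,-0.15],"yaw":0},{"hand":1,"slide":[0,0,-0.15],"yaw":0}]' | sed -n '2p;4p'
python3 -m inch '[{"hand":1,"slide":[0,0,-0.15],"yaw":0},{"hand":1,"slide":[0,0,-0.15],"yaw":0}]' | sed -n '2p;4p'
python3 -m inch '[{"hand":1,"slide":[0,0,-0.15],"yaw":0},{"hand":1,"slide":[0,0,-0.15],"yaw":0}]' | sed -n '2p;4p'
python3 -m inch '[{"hand":1,"slide":[0,0,-0.15],"yaw":0},{"hand":1,"slide":[0,0,-0.15],"yaw":0}]' | sed -n '2p;4p'
```

```text
tcp_pos: [0.5365, -0.3029, 0.1431]
wrist_force: [0.3, -0.4, -0.3]
tcp_pos: [0.5369, -0.3031, 0.1426]
wrist_force: [-0.3, 0.1, -0.8]
tcp_pos: [0.5371, -0.3031, 0.1417]
wrist_force: [-0.4, 0.6, 0.9]
tcp_pos: [0.5372, -0.3031, 0.1402]
wrist_force: [-0.7, 0.3, 3.2]
tcp_pos: [0.5372, -0.3032, 0.1386]
wrist_force: [-0.8, -0.1, 3.4]
tcp_pos: [0.5372, -0.3031, 0.1371]
wrist_force: [-0.6, 0.2, 3.3]
tcp_pos: [0.5372, -0.3031, 0.1361]
wrist_force: [-1.1, 1.0, 6.8]
tcp_pos: [0.5372, -0.3031, 0.136]
wrist_force: [-3.3, 2.8, 13.5]
tcp_pos: [0.5372, -0.3031, 0.1359]
wrist_force: [-5.7, 4.1, 19.2]
```

Clear profile: contact at about 0.142, a soft spring up to about 5 N, then a rigid end at 0.136. That is the full 6 mm travel, just about 4 mm higher than stated. I'll release, retreat and check.

```bash
python3 -m inch '[{"hand":1,"slide":[0,0,0.5],"yaw":0},{"hand":1,"slide":[0,0,1],"yaw":0},{"hand":1,"slide":[0,0,2],"yaw":0},{"hand":1,"slide":[0,0,5],"yaw":0},{"hand":1,"slide":[0,0,10],"yaw":0},{"hand":1,"slide":[0,0,14],"yaw":0},{"hand":1,"slide":[0,-5,14],"yaw":0},{"hand":1,"slide":[0,-10,14],"yaw":0},{"hand":1,"slide":[-5,-16,14],"yaw":0},{"hand":1,"slide":[-5,-16,14],"yaw":0}]'
python3 -m inch '[{"hand":1,"slide":[0,0,0],"yaw":0},{"hand":1,"slide":[0,0,0],"yaw":0}]' | tail -2
python3 - <<'E'
from h import *
for n in('side','top'):
    b=cv2.imread(f'pics/{n}0.png');a=capture(n);cv2.imwrite(f'pics/{n}9.png',a)
    R=[('blue',(405,170,30,18)),('red',(215,320,60,45)),('wash',(320,135,25,65)),('amberB',(270,155,40,80)),('amberS',(135,260,45,70)),('beaker',(205,235,38,45)),('jar',(305,292,30,32)),('weight',(378,222,22,25)),('green',(345,240,45,45)),('wrench',(390,250,95,50))] if n=='side' else [('blue',(425,232,40,40)),('red',(155,245,55,50)),('wash',(390,155,32,38)),('amberB',(318,160,36,40)),('amberS',(168,162,34,32)),('beaker',(240,162,32,32)),('jar',(245,260,26,24)),('weight',(358,254,22,22)),('green',(300,252,36,40)),('wrench',(338,276,26,82))]
    for k,(x,y,w,h) in R:
        t=cv2.cvtColor(b[y:y+h,x:x+w],6);s=cv2.cvtColor(a[y-8:y+h+8,x-8:x+w+8],6)
        m=cv2.matchTemplate(s,t,cv2.TM_CCOEFF_NORMED);_,v,_,l=cv2.minMaxLoc(m);print(n,k,'shift',l[0]-8,l[1]-8,round(v,2))
E
```

```text
time_s: 20.52
tcp_pos: [0.4847, -0.4654, 0.2714]
ee_rot: [[-0.423, -0.906, -0.002], [-0.906, 0.423, 0.001], [-0.0, 0.002, -1.0]]
wrist_force: [0.3, 0.7, -0.9]
gripper_width: 0.005
wrist_force: [0.0, -0.6, 0.0]
gripper_width: 0.006
side blue shift 0 1 0.89
side red shift 0 0 1.0
side wash shift 0 0 1.0
side amberB shift 0 0 1.0
side amberS shift 0 0 1.0
side beaker shift 0 0 1.0
side jar shift 0 0 1.0
side weight shift 0 0 0.97
side green shift 0 0 0.78
side wrench shift -8 8 -0.24
top blue shift 0 0 0.76
top red shift 0 0 1.0
top wash shift 0 0 1.0
top amberB shift 0 0 1.0
top amberS shift 0 0 1.0
top beaker shift 0 0 1.0
top jar shift 0 0 1.0
top weight shift 0 0 0.89
top green shift 0 0 0.76
top wrench shift -8 -8 -0.49
```

Run:
```python
from h import *
for n in('side0','side9'):
    print(n,[(p.round(1),st) for p,st in blobs(cv2.imread(f'pics/{n}.png'),'blue',20) if 405<p[0]<430 and 165<p[1]<195])
b,a=[cv2.Canny(cv2.imread(f'pics/side{i}.png')[250:300,390:480],30,90) for i in (0,9)]
print('wrench edge overlap',((cv2.dilate(b,np.ones((3,3)))>0)&(a>0)).sum()/max((a>0).sum(),1))
finish_job()
```

```text
side0 [(array([417.8, 178.9]), array([412, 175,  13,   9,  87], dtype=int32))]
side9 [(array([417.5, 178.7]), array([412, 175,  12,   8,  71], dtype=int32))]
wrench edge overlap 0.5441176470588235
the job is handed in; nothing more can be done
```

The emergency stop check is done in the order asked, and I handed the job in at about 20.6 s of the 64 s allowed.

**Stop head:** The first press reached the end of its travel but did not latch, most likely because I lifted too fast. I pressed it a second time and released slowly; the side view then showed it latched down. I pushed one step clockwise with the closed fingertips until the latch let go. The side view afterwards matched the starting picture: head up and turned back to rest.

**Reset button:** I pressed it in to its end stop twice. The second press was to confirm the depth. It gave the full 6 mm of travel, soft up to about 5 N and then rigid. Its contact height came out about 4 mm above the stated 68 mm, which I could not explain. In the last picture it is back out, with its centre within 0.3 px of where it started.

**Everything else:**
- **Bottles, beaker and jar:** they matched their starting pictures with no shift (score 1.0).
- **Weight and green button:** no shift either, with weaker scores (0.76 to 0.97), probably because the arm's shadow had moved. The green button was never approached.
- **Wrench:** the image match failed and the edge overlap was only 54%, again with changed shadows, so it is not confirmed by image. The fingers never went near it.

The robot was clear of everything at hand-in, with the wrist force near zero. The highest wrist force I read was about 39 N.

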